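# Tip the walnuts out of the lidded enamel pot into the bowl

## Robot

A 6-joint arm with a two-finger parallel gripper is mounted at the origin on the work surface. World frame = base frame: x ahead of the robot, y to its left, z up, the work surface at z = 0. Lengths are in m, angles in rad, forces in N, time in s.
With the tool pointing down it reaches from about 0.35 to 0.8 m from the base axis. Payload 7.3 kg.
Tool frame: the origin (TCP) lies at the very end of the fingers, on their centre line; the grasp point (between the pads) lies bot.grip_depth behind it (bot.grip_depth is the distance from the TCP to the grasp point, in m); z points along the fingers, y is the line along which they close (so a half turn about z gives the same grasp; the last joint's range is limited). The gripper opens to 85 mm and grips with 20 to 120 N. Pads are 22 mm wide; open, the fingers measure 114 mm over their backs; the gripper's body (76 mm by 85 mm) begins 54 mm behind the grasp point. The pads swing forward as they close: fully open they stand 13 mm farther back than shut.
Start: joints at [-1.455, 0.342, 1.524, -0, 1.275, -0.146], TCP at [0.136, -0.507, 0.231] pointing down, gripper open.
Joint ranges: [-2.53, 2.53], [-0.77, 2.02], [0.04, 2.7], [-1, 4.14], [0.28, 2.66], [-3.11, 3.11]. Speed limits (rad/s): [2.57, 2.57, 3.14, 3.14, 3.14, 3.14].

## Interface

Orientations are given as a rotation vector (axis times angle).
In Python, from cell import bot gives the robot as it stands. Calls block until the motion is done:
- bot.move_to(position, orientation): joint-space move of the TCP to a pose.
- bot.servo_line(position, feed=0.15, orientation=None, stop_force=None): straight line of the TCP; orientation=None keeps the orientation; feed is the mean speed in m/s. With stop_force (N) it stops when the force on the tool has changed by that much, and returns True; else False.
- bot.movej(angles): joint-space move.
- bot.set_gripper(opening, grasp_force=None): opening from 0.0 (shut) to 1.0 (fully open); grasp_force is the grip in N (None keeps the last); returns when the fingers have stopped.
- bot.dwell(seconds).
- bot.inverse_kinematics(position, orientation): joint angles nearest the present ones, or None.
- bot.state(): the state.
- bot.get_image(name): name is "side" or "top"; returns a dict with "img" (384x512x3 uint8, red, green, blue), "fov_y" (degrees; the focal length in pixels is half the picture's height over the tangent of half this angle, whatever the lens; pixels are square), "cx", "cy" (the principal point, pixels), "k1" (the pictures are not rectified: a ray, as slopes to the right and down, at radius r is drawn at 1 + k1 r^2 times it, then the intrinsics apply), "R" (3x3) and "t" (3): a world point X has camera coordinates R X + t. Camera axes: x right, y down, z forward; pixel columns grow to the right and rows downward; lengths in m; the calibration is good to about 2 mm. A picture is of the moment at which its call begins. There is no depth.
A pose or a line that the arm cannot do raises bot.IKError and nothing moves.
- bot.finish_job(): hands the job in; it is judged then, once.
Trained networks look in a picture, given as the dict that the camera call returned (one of the last four; its "shot" number tells which), for a name from the list of things; names that differ only in an ending like _2 or _b are one class to them, and where a whole thing is asked for, a point or a joint stands for the part that bears it (a point fixed in the world has none). Each returns a list of dicts, best first, with "confidence" (0 to 1); they miss things now and then, are a little off and sometimes report something else, mostly with a low value. They report only what shows in the picture. A call takes as long as a camera call. They do not tell look-alikes from the thing itself.
- bot.recognise(picture, query): "point" ([row, column] in pixels, amid what is visible of it).
- bot.cut_out(picture, query): "mask" (384x512 bool, what is visible of it) and "point" ([row, column] in pixels, amid what is visible of it).
The state is a dict: "clock": time; "q": joint angles; "qvel": joint speeds; "joint_torque": joint torques, N m; "ee_pos": TCP position; "orientation": TCP orientation; "ft_force": force on the tool from outside, world axes, zero at the start; "ft_torque": the same for the moment, N m; "grip_width": opening from 0.0 (shut) to 1.0 (fully open); "gripper_force": force on a finger pad.
Only numpy, scipy, OpenCV 4.12 (cv2) and the standard library are available. Lean on these libraries where they do the work, as an engineer would, in place of code of your own. Each camera call takes 0.05 s, during which the arm holds its last target. There are 200 camera calls.

## Task

Take the lid off the white enamel pot and lay it flat on the counter, knob up. Then pick the pot up and tip all five walnuts out of it into the wooden bowl, and stand the empty pot upright again in the middle of its cork mat. Set lid and pot down gently, and leave the bowl and everything else where they stand.

Things in the scene. Friction and masses are not known exactly. Their poses are not given: they have to be found in the camera images.
- pot: white enamelled pot, navy rim: an open cone 75 mm high, outer radius 41 mm at the foot and 60 mm at the rim, wall 3 mm, floor 4 mm; about 0.24 kg. Origin: centre of its underside; z up its axis; its loop handle lies on its +x side. Starts on the cork mat with five walnuts inside and its lid on, the handle pointing away from the robot (within about 35 degrees of world +x)
- pot_handle (a point): middle of the upright bar of the pot's stiff navy loop handle, 83 mm from the pot's axis (+x side), 42 mm above its underside. The bar is 14 mm wide along y (flat sides, to grip across), 10 mm deep along x, 50 mm tall; arms join it to the wall 21 and 63 mm above the underside. Axes as the pot's
- lid: the pot's white lid: a disc of radius 62 mm, 4 mm thick, over a locating plug of radius 49 mm, 5 mm deep; 0.10 kg. Origin: centre of the plug's underside, z up. Black round knob 26 mm in diameter, from 20 to 46 mm above the origin, on a thin stem (disc top at 9 mm). Sits loosely on the pot, origin 70 mm above the pot's; on the counter it rests on its plug
- mat: square cork pot mat, 150 x 150 mm, 6 mm thick, fixed on the counter. Origin: centre of its underside
- bowl: round open wooden bowl, 65 mm high, rim radius 96 mm, wall 6 mm, foot radius 50 mm, inner floor 8 mm up; 0.6 kg. Origin: centre of its underside
- walnut1: a walnut in its shell, light brown, round, 30 mm in diameter, about 13 g, rolls freely; origin at its centre
- walnut2: a walnut in its shell, light brown, round, 30 mm in diameter, about 13 g, rolls freely; origin at its centre
- walnut3: a walnut in its shell, light brown, round, 30 mm in diameter, about 13 g, rolls freely; origin at its centre
- walnut4: a walnut in its shell, light brown, round, 30 mm in diameter, about 13 g, rolls freely; origin at its centre
- walnut5: a walnut in its shell, light brown, round, 30 mm in diameter, about 13 g, rolls freely; origin at its centre
- nutcracker: steel nutcracker lying flat, about 160 x 45 mm and 16 mm high; bystander, origin near the middle of its underside, its length along x
- pepper_mill: dark wooden pepper mill, radius 26 mm, 145 mm high; bystander, origin centre of underside
- salt_mill: pale wooden salt mill, radius 26 mm, 145 mm high; bystander, origin centre of underside
- sugar_pot: white ceramic sugar pot with two ears, radius 50 mm (68 mm over the ears), 96 mm high; bystander, origin centre of underside
- teacup: blue ceramic cup, radius 42 mm, 62 mm high, one handle reaching about 75 mm from its axis; bystander, origin centre of underside
- honey_jar: amber honey jar with brass lid, radius 34 mm, 95 mm high; bystander, origin centre of underside
There are look-alikes about, which are no part of the job. What is shaped like the bowl but turquoise or yellow is not meant.

How it is judged:
On the way, in this order (a step that is already met when the one before it is completed fails the run):
1. the lid lies flat on the counter, knob up (height (world z) of lid below 0.006 m and angle between lid's own z axis and vertical below 0.1 rad), for 0.2 s.
2. the pot is tipped by more than 50 degrees, over the bowl (angle between pot's own z axis and vertical above 0.9 rad and horizontal distance between pot and bowl below 0.22 m), for 0.1 s.
At the end, for the whole second after the job is handed in: All five walnuts at rest in the bowl (within 88 mm of its axis, centres 15 to 75 mm up); pot still, upright within 4.5 degrees on the mat, axis within 35 mm of the mat's centre; lid flat on the counter (plug within 6 mm of it, 6 degrees), knob up; bowl upright (all of step 1 and linear speed of each of lid, pot below 0.02 m/s and horizontal distance between pot and mat below 0.035 m and height (world z) of pot between 0.002 and 0.012 m and angle between each of pot, bowl's own z axis and vertical below 0.08 rad and horizontal distance between each of walnut1, walnut2, walnut3, walnut4, walnut5 and bowl below 0.088 m and height (world z) of walnut1 between 0.015 and 0.075 m and linear speed of each of walnut1, walnut2, walnut3, walnut4, walnut5 below 0.05 m/s and height (world z) of walnut2 between 0.015 and 0.075 m and height (world z) of walnut3 between 0.015 and 0.075 m and height (world z) of walnut4 between 0.015 and 0.075 m and height (world z) of walnut5 between 0.015 and 0.075 m); the robot touches nothing.
It fails at once if the bowl is pushed more than 30 mm or tipped (distance of bowl from where it was at the start of the episode above 0.03 m or angle between bowl's own z axis and vertical above 0.35 rad).
It fails at once if a bystander is moved more than 25 mm or knocked over (distance of any of nutcracker, pepper_mill, salt_mill, sugar_pot, teacup, honey_jar from where it was at the start of the episode above 0.025 m or angle between any of nutcracker, pepper_mill, salt_mill, sugar_pot, teacup, honey_jar's own z axis and vertical above 0.4 rad).
It fails at once if the lid is dropped or slammed (faster than 0.7 m/s within 40 mm of the counter) (linear speed of lid above 0.7 m/s and height (world z) of lid below 0.04 m).
It fails at once if the pot is dropped or slammed (faster than 0.7 m/s within 40 mm of the counter) (linear speed of pot above 0.7 m/s and height (world z) of pot below 0.04 m).
It also fails if it takes over 70 s, if anything falls off the work surface, if the arm or the gripper's body presses on something with over 40 N, if the wrist force passes 120 N, or if a joint passes its speed limit or range.

## Working session

There is one attempt and no reset: what is moved stays moved. The work goes in short steps, each a Python script; the robot and the scene stay as the last script left them, time stands still between calls to the robot, and variables do not carry over. Pictures are saved under pics/ and viewed, at most 10 in all, crops included, and the job is handed in when it is done.

```bash
ls; mkdir -p pics; cat > h.py <<'E'
import numpy as np, cv2
from cell import bot
from scipy.spatial.transform import Rotation as Ro
def K(p):
    f=192/np.tan(np.radians(p["fov_y"])/2)
    return np.array([[f,0,p["cx"]],[0,f,p["cy"]],[0,0,1]]),np.array([p["k1"],0,0,0.])
def onplane(p,pt,z):
    k,d=K(p); n=cv2.undistortPoints(np.array([[[pt[1],pt[0]]]],float),k,d)[0,0]
    R=np.array(p["R"]);t=np.array(p["t"]); c=-R.T@t; r=R.T@np.array([n[0],n[1],1])
    return c+r*(z-c[2])/r[2]
def proj(p,X):
    k,d=K(p); return cv2.projectPoints(np.array(X,float).reshape(-1,1,3),cv2.Rodrigues(np.array(p["R"]))[0],np.array(p["t"]),k,d)[0][:,0]
E
python3 - <<'E'
from h import *
for n in("top","side"):
    p=bot.get_image(n); cv2.imwrite(f"pics/{n}0.png",p["img"][:,:,::-1])
    print(n,p["fov_y"],p["k1"],-np.array(p["R"]).T@np.array(p["t"]))
    for q,z in [("pot",.04),("pot_handle",.048),("lid",.08),("mat",.006),("bowl",.03),("nutcracker",.01),("pepper_mill",.1),("salt_mill",.1),("sugar_pot",.05),("teacup",.04),("honey_jar",.06)]:
        for r in bot.recognise(p,q)[:3]: print(q,round(r["confidence"],2),np.round(r["point"]),onplane(p,r["point"],z).round(3))
print(bot.grip_depth,bot.state())
E
```

```text
pics
top 49.287429724138356 -0.09908840257645557 [ 0.40648563 -0.0214532   1.28513032]
pot 0.6 [168. 165.] [0.553 0.271 0.04 ]
pot_handle 0.37 [168. 163.] [0.55  0.274 0.048]
mat 0.89 [186. 186.] [0.501 0.212 0.006]
bowl 0.77 [260. 419.] [ 0.285 -0.498  0.03 ]
bowl 0.71 [185. 334.] [ 0.509 -0.24   0.03 ]
bowl 0.61 [275. 339.] [ 0.239 -0.255  0.03 ]
nutcracker 0.7 [201. 257.] [ 0.459 -0.009  0.01 ]
pepper_mill 0.93 [186. 115.] [0.491 0.401 0.1  ]
salt_mill 0.79 [153. 106.] [0.588 0.431 0.1  ]
teacup 0.75 [114. 322.] [ 0.722 -0.202  0.04 ]
side 47.76619666893163 -0.059424746779178445 [0.28040426 0.92709986 0.85821572]
pot 0.57 [295. 237.] [0.475 0.299 0.04 ]
pot_handle 0.58 [296. 237.] [0.472 0.308 0.048]
pot_handle 0.4 [139. 277.] [ 0.511 -0.409  0.048]
lid 0.96 [272. 238.] [0.479 0.261 0.08 ]
mat 0.91 [306. 245.] [0.455 0.301 0.006]
bowl 0.79 [170. 265.] [ 0.517 -0.237  0.03 ]
bowl 0.73 [139. 337.] [ 0.298 -0.482  0.03 ]
bowl 0.65 [172. 339.] [ 0.276 -0.278  0.03 ]
nutcracker 0.87 [224. 272.] [0.449 0.002 0.01 ]
pepper_mill 0.68 [307. 245.] [0.436 0.372 0.1  ]
pepper_mill 0.61 [330. 
[... 203 characters left out ...]
96  0.06 ]
0.0187 {'clock': 1.2, 'q': array([-1.45500281e+00,  3.41995013e-01,  1.52408487e+00, -2.80753982e-06,
        1.27538965e+00, -1.45974814e-01]), 'qvel': array([ 0.00129044,  0.00041568, -0.0014986 , -0.00151395,  0.00144751,
       -0.00071402]), 'joint_torque': array([-1.53942721e-03, -4.33576977e+01, -2.46275067e+01, -4.39894447e-04,
        3.38938653e-04,  3.30175801e-06]), 'ee_pos': array([ 0.13590104, -0.50713502,  0.23132939]), 'orientation': array([ 3.11460007e+00,  4.09996966e-01, -7.13688709e-06]), 'ft_force': array([-0.27298766,  0.57289685, -0.46132667]), 'ft_torque': array([ 0.01507687, -0.01450952, -0.01533213]), 'gripper_force': 0.0, 'grip_width': 1.000010759733466}
```

View pics/top0.png

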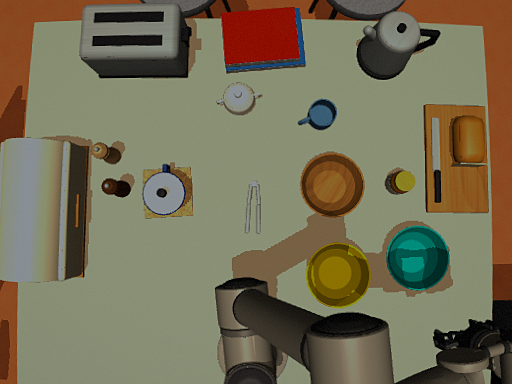

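View pics/side0.png

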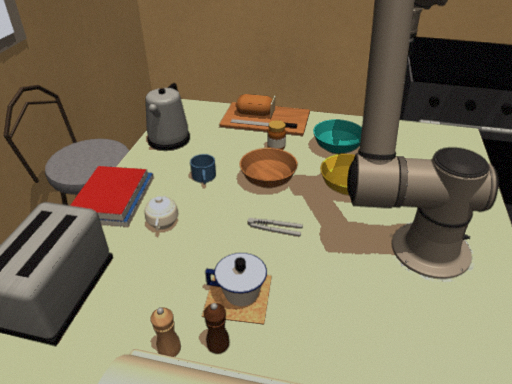

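```bash
cat > meas.py <<'E'
from h import *
def meas(tag):
    p=bot.get_image("top"); im=p["img"].astype(int)
    hsv=cv2.cvtColor(p["img"],cv2.COLOR_RGB2HSV)
    m=bot.cut_out(p,"mat")
    if m:
        pts=np.argwhere(m[0]["mask"]); W=np.array([onplane(p,a,.006)[:2] for a in pts])
        r=cv2.minAreaRect(W.astype(np.float32)); print("mat",r)
    for n in("bowl","lid","pot"):
        for c in bot.cut_out(p,n)[:3]:
            z=dict(bowl=.065,lid=.083,pot=.081)[n]
            W=np.array([onplane(p,a,z)[:2] for a in np.argwhere(c["mask"])],np.float32)
            print(n,round(c["confidence"],2),cv2.minEnclosingCircle(W),c["point"])
    sub=np.zeros(im.shape[:2],bool); sub[155:190,145:190]=1
    nav=sub&(hsv[...,0]>105)&(hsv[...,0]<130)&(hsv[...,1]>120)
    print("navy",nav.sum(),[onplane(p,np.argwhere(nav).mean(0),z).round(4) for z in(.048,.07)],np.argwhere(nav).min(0),np.argwhere(nav).max(0))
    cv2.imwrite(f"pics/{tag}.png",cv2.resize(p["img"][130:250,110:240,::-1],None,fx=5,fy=4.8,interpolation=cv2.INTER_CUBIC))
    return p
E
python3 - <<'E'
from meas import *
p=meas("crop1")
hs=cv2.cvtColor(p["img"],cv2.COLOR_RGB2HSV)
sub=np.zeros(hs.shape[:2],bool); sub[182:205,150:178]=1
k=sub&(hs[...,2]<60); print("knob dark",k.sum(),onplane(p,np.argwhere(k).mean(0),.112))
s=bot.get_image("side")
for q in("lid",):
    c=bot.cut_out(s,q)[0]; W=np.array([onplane(s,a,.083)[:2] for a in np.argwhere(c["mask"])],np.float32); print(cv2.minEnclosingCircle(W))
hs=cv2.cvtColor(s["img"],cv2.COLOR_RGB2HSV)
sub=np.zeros(hs.shape[:2],bool); sub[255:277,228:252]=1
k=sub&(hs[...,2]<60); print("knob side",k.sum(),onplane(s,np.argwhere(k).mean(0),.109))
sub[:]=0; sub[262:295,198:222]=1
k=sub&(hs[...,0]>105)&(hs[...,0]<130)&(hs[...,1]>120); print("handle side",k.sum(),[onplane(s,np.argwhere(k).mean(0),z) for z in (.048,.06)])
E
```

```text
mat ((0.48208749294281006, 0.26868411898612976), (0.15076756477355957, 0.14926746487617493), 4.4153618812561035)
bowl 0.79 ((0.29482996463775635, -0.48105719685554504), 0.09667475521564484) [259.0, 416.3]
bowl 0.77 ((0.5071111917495728, -0.22811630368232727), 0.09504203498363495) [185.5, 332.5]
bowl 0.65 ((0.2443595975637436, -0.24560131132602692), 0.09577971696853638) [276.1, 338.8]
lid 0.64 ((0.47525209188461304, 0.26184359192848206), 0.06428822875022888) [194.5, 163.8]
pot 0.51 ((0.5486424565315247, 0.25874727964401245), 0.013850966468453407) [166.9, 162.6]
navy 66 [array([0.5419, 0.2573, 0.048 ]), array([0.5395, 0.2524, 0.07  ])] [165 153] [189 184]
knob dark 67 [0.47454057 0.26201107 0.112     ]
((0.47644180059432983, 0.2606642544269562), 0.06554538011550903)
knob side 117 [0.47411144 0.26390281 0.109     ]
handle side 92 [array([0.54897323, 0.26604529, 0.048     ]), array([0.54499549, 0.27583608, 0.06      ])]
```

View pics/crop1.png

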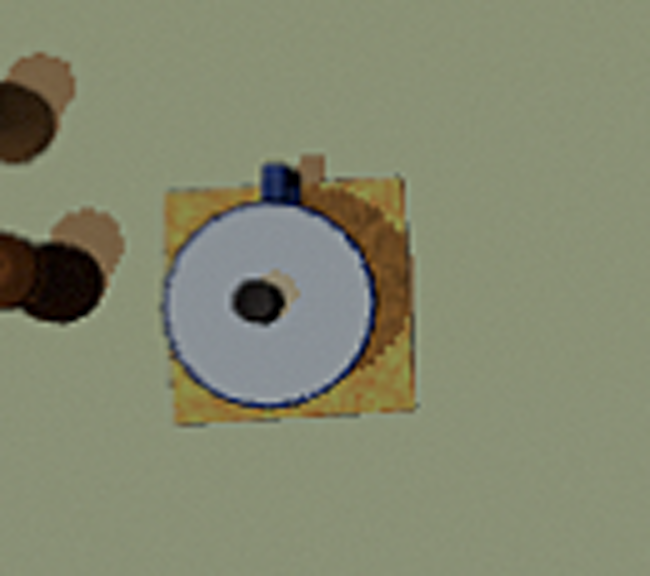

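```bash
cat >> h.py <<'E'
def orient(z,y):
    z=np.array(z,float)/np.linalg.norm(z); y=np.array(y,float); y-=z*(y@z); y/=np.linalg.norm(y)
    return Ro.from_matrix(np.c_[np.cross(y,z),y,z]).as_rotvec()
E
python3 - <<'E'
from h import *
L=np.array([.475,.262]); D=np.array([.355,.12])
best=None
for a in np.arange(-180,180,30):
    o=orient([0,0,-1],[np.cos(np.radians(a)),np.sin(np.radians(a)),0])
    qs=[bot.inverse_kinematics([*P,z],o) for P,z in((L,.2),(L,.089),(D,.2),(D,.013))]
    if any(q is None for q in qs): continue
    c=max(np.ptp(np.array(qs),0)[5],abs(qs[0][5]))
    if best is None or c<best[0]: best=(c,a,o)
print(best); o=best[2]
bot.set_gripper(1.0)
bot.move_to([*L,.2],o)
bot.servo_line([*L,.0895],.12,stop_force=8)
bot.set_gripper(0.0,40); s=bot.state(); print(s["grip_width"],s["gripper_force"],s["ee_pos"])
bot.servo_line([*L,.22],.1)
bot.servo_line([*D,.22],.25)
bot.servo_line([*D,.05],.15)
print("contact",bot.servo_line([*D,.008],.03,stop_force=4)); s=bot.state(); print(s["ee_pos"],s["ft_force"],s["clock"],s["grip_width"])
p=bot.get_image("side"); cv2.imwrite("pics/lid.png",p["img"][:,:,::-1])
E
```

```text
(np.float64(0.2420943681188037), np.int64(30), array([1.57079633, 2.72069905, 0.        ]))
0.2896291639041672 39.124125838279724 [0.47496823 0.26198432 0.08980835]
contact True
[0.35488204 0.1199682  0.01374357] [-1.33803616  0.13901403  7.93694612] 11.1083 0.28968619954535885
```

View pics/lid.png

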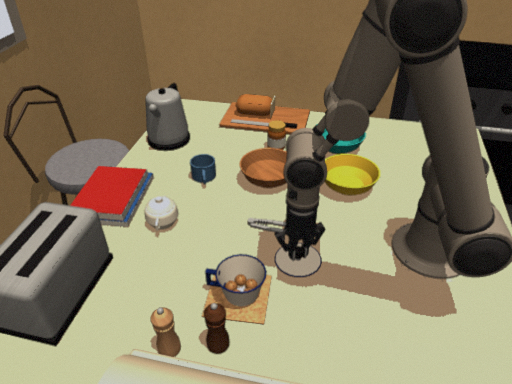

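The lid rests on the counter under the gripper at about (260,298). The open pot, with the walnuts showing, is at (280,240). I'll release the lid, back off and measure the pot handle.

```bash
cat > plan.py <<'E'
from h import *
import sys
def rot(ax,a): return Ro.from_rotvec(np.array(ax,float)*a)
G=np.array([.083,0,.048])  # grasp point in pot frame (bar middle, slightly high)
def tool(Rp,Pp,al,flip,depth):   # Rp pot rotation; al: tilt of hand from vertical, coming from outside
    z=np.array([-np.sin(al),0,-np.cos(al)]); y=np.array([0,flip,0.])
    R=Rp.as_matrix()@np.c_[np.cross(y,z),y,z]
    g=Pp+Rp.apply(G)
    return g+R[:,2]*depth, Ro.from_matrix(R).as_rotvec()
def pose(psi,sig,tau,lip):  # tip by tau toward azimuth psi, handle yaw sig at upright, lip point fixed
    Rp=rot([-np.sin(psi),np.cos(psi),0],tau)*rot([0,0,1],sig)
    l=rot([-np.sin(psi),np.cos(psi),0],tau).apply([.06*np.cos(psi),.06*np.sin(psi),.075])
    return Rp,np.array(lip)-l
E
python3 - <<'E'
from meas import *
bot.set_gripper(.75)
s=bot.state()["ee_pos"]
bot.servo_line([s[0],s[1],.1],.1); bot.movej([-.6,.1,1.4,0,1.4,0])
p=bot.get_image("top")
hs=cv2.cvtColor(p["img"],cv2.COLOR_RGB2HSV)
navy=(hs[...,0]>105)&(hs[...,0]<130)&(hs[...,1]>120)
# fit pot pose (x,y,yaw): rim ring + handle top at known heights
sub=np.zeros_like(navy); sub[155:225,138:195]=1
pts=np.argwhere(navy&sub); W=np.array([onplane(p,a,.081)[:2] for a in pts])
c=np.median(W,0); 
from scipy.optimize import least_squares
r0=least_squares(lambda v:np.hypot(*(W-v).T)-.0585,c,loss='soft_l1',f_scale=.003).x
d=np.hypot(*(W-r0).T); print("rim top",r0,len(W))
hp=pts[(d>.066)]; hp=hp[hp[:,0]<r0[0]*0+182]; h=onplane(p,hp.mean(0),.07)
print("handle",len(hp),hp.mean(0),h,np.degrees(np.arctan2(h[1]-r0[1],h[0]-r0[0])),np.hypot(*(h[:2]-r0)))
s=bot.get_image("side")
hs=cv2.cvtColor(s["img"],cv2.COLOR_RGB2HSV); navy=(hs[...,0]>105)&(hs[...,0]<130)&(hs[...,1]>120)
sub[:]=0; sub[260:292,200:220]=1
hp=np.argwhere(navy&sub)
# compare predicted bar centre in both views for several yaws
for n,q in(("top",p),("side",s)):
    for y in(-10,-5,0,5,10):
        a=np.radians(y); print(n,y,proj(q,[[r0[0]+.083*np.cos(a),r0[1]+.083*np.sin(a),z] for z in(.023,.048,.073)]).round(1).tolist())
im=np.hstack([cv2.resize(q["img"][a:a+70,b:b+66,::-1],None,fx=6,fy=6,interpolation=cv2.INTER_CUBIC) for q,a,b in((p,150,135),(s,250,195))])
cv2.imwrite("pics/pot.png",im)
for c in bot.cut_out(p,"lid")[:2]:
    W=np.array([onplane(p,a,.009)[:2] for a in np.argwhere(c["mask"])],np.float32); print("lid",cv2.minEnclosingCircle(W))
print(bot.state()["clock"])
E
```

```text
rim top [0.47699036 0.26320421] 179
handle 33 [167.36363636 165.84848485] [0.5510704  0.26093309 0.07      ] -1.7559993766399686 0.07411484258580724
top -10 [[173.3, 166.8], [171.6, 165.7], [169.8, 164.7]]
top -5 [[171.0, 166.4], [169.2, 165.4], [167.4, 164.3]]
top 0 [[168.7, 166.3], [166.9, 165.3], [164.9, 164.2]]
top 5 [[166.3, 166.4], [164.5, 165.4], [162.5, 164.3]]
top 10 [[164.0, 166.7], [162.1, 165.7], [160.1, 164.6]]
side -10 [[209.8, 278.2], [209.1, 271.5], [208.3, 264.6]]
side -5 [[208.6, 280.3], [207.8, 273.6], [207.0, 266.7]]
side 0 [[207.6, 282.4], [206.8, 275.8], [206.0, 268.9]]
side 5 [[206.9, 284.6], [206.0, 278.0], [205.2, 271.1]]
side 10 [[206.3, 286.9], [205.5, 280.2], [204.6, 273.4]]
lid ((0.355878621339798, 0.11997094750404358), 0.06396680325269699)
14.4917
```

View pics/pot.png

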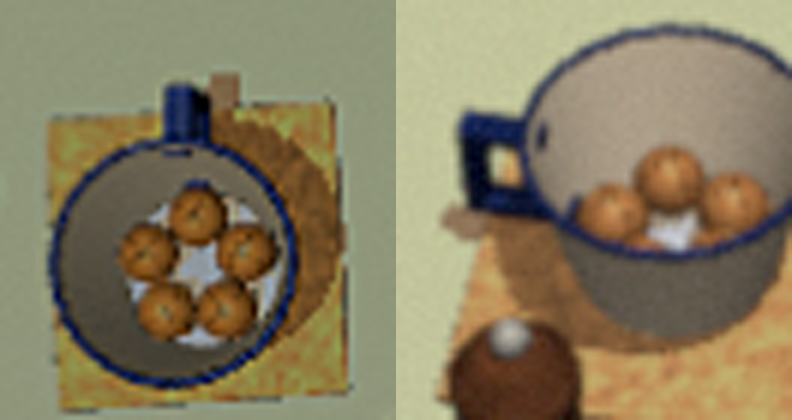

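The handle points along about +x, yaw around 0°, with the bar at about (0.557, 0.263). The five walnuts lie on the pot floor, and the lid is flat at (0.356, 0.120). Next I'll search for grasp and pour configurations.

```bash
cat > search.py <<'E'
from plan import *
dep=bot.grip_depth-.002
P0=np.array([.4745,.2625,.006]); Y=np.radians(.5); B=np.array([.508,-.232])
res=[]
def handlow(T,o):  # lowest of hand body behind
    z=Ro.from_rotvec(o).as_matrix()[:,2]; pts=[T-z*s for s in(.075,.2)]
    return min(q[2]-.05*np.sqrt(1-z[2]**2) for q in pts),pts
for al in np.radians([0,15,25,35,45,55]):
  for fl in(1,-1):
    R0=rot([0,0,1],Y); ok=[]
    for dz in(0,.15):
        T,o=tool(R0,P0+[0,0,dz],al,fl,dep); ok.append(bot.inverse_kinematics(T,o))
    if any(q is None for q in ok): continue
    n=0
    for psi in np.radians(np.arange(-180,180,30)):
      for rel in np.radians(np.arange(-180,180,30)):
        sig=psi+rel
        lip=[*(B-.035*np.array([np.cos(psi),np.sin(psi)])),.125]
        qs=[]
        low=1
        for tau in np.radians([105,85,60,30,0]):
            Rp,P=pose(psi,sig,tau,lip); T,o=tool(Rp,P,al,fl,dep); 
            low=min(low,handlow(T,o)[0])
            if low<.09: break
            q=bot.inverse_kinematics(T,o)
            if q is None: break
            qs.append(q)
        else:
            qs=np.array(qs); d=abs(np.diff(qs,axis=0)).max(); d0=abs(qs[-1]-ok[1]).max()
            res.append((d0+d,d,d0,np.degrees(al),fl,np.degrees(psi),np.degrees(rel),low)); n+=1
    print(np.degrees(al),fl,n)
for r in sorted(res)[:25]: print(np.round(r,2))
E
python3 search.py
```

```text
0.0 1 36
0.0 -1 35
14.999999999999998 1 33
14.999999999999998 -1 34
25.0 1 31
25.0 -1 35
35.0 1 26
35.0 -1 29
45.0 1 32
45.0 -1 30
55.0 1 29search.py:7: RuntimeWarning: invalid value encountered in sqrt
  return min(q[2]-.05*np.sqrt(1-z[2]**2) for q in pts),pts
Traceback (most recent call last):
  File "search.py", line 25, in <module>
    q=bot.inverse_kinematics(T,o)
ValueError: time passes only in moves, steps and waits
```

```bash
sed -i 's/\[0,15,25,35,45,55\]/[30,45]/; s/1-z\[2\]\*\*2/max(0,1-z[2]**2)/; s/arange(-180,180,30)):$/arange(-180,180,30)):/' search.py; sed -i '2a bot.dwell(.02)' search.py; time python3 search.py
```

```text
29.999999999999996 1 31
29.999999999999996 -1 33
45.0 1 32
45.0 -1 30
[   0.95    0.4     0.55   30.      1.   -120.    120.      0.12]
[   0.95    0.4     0.55   30.     -1.   -120.    120.      0.12]
[ 1.03e+00  3.90e-01  6.40e-01  4.50e+01  1.00e+00 -1.20e+02  1.20e+02
  1.00e-01]
[ 1.03e+00  3.90e-01  6.40e-01  4.50e+01 -1.00e+00 -1.20e+02  1.20e+02
  1.00e-01]
[ 1.05e+00  3.70e-01  6.80e-01  4.50e+01 -1.00e+00 -1.20e+02  9.00e+01
  1.00e-01]
[ 1.05e+00  3.70e-01  6.80e-01  4.50e+01  1.00e+00 -1.20e+02  9.00e+01
  1.00e-01]
[ 1.08e+00  3.90e-01  6.90e-01  3.00e+01 -1.00e+00 -1.20e+02  9.00e+01
  1.00e-01]
[ 1.08e+00  3.90e-01  6.90e-01  3.00e+01  1.00e+00 -1.20e+02  9.00e+01
  1.00e-01]
[ 1.09e+00  4.90e-01  6.10e-01  3.00e+01 -1.00e+00 -1.50e+02  1.50e+02
  1.20e-01]
[ 1.17e+00  4.60e-01  7.10e-01  3.00e+01 -1.00e+00 -1.50e+02  1.20e+02
  1.20e-01]
[ 1.17e+00  4.60e-01  7.10e-01  3.00e+01  1.00e+00 -1.50e+02  1.20e+02
  1.20e-01]
[  1.24   0.38   0.86  30.     1.   -90.   120.     0.12]
[  1.24   0.38   0.86  30.    -1.   -90.   120.     0.12]
[ 1.28e+00  4.20e-01  8.60e-01  4.5
[... 267 characters left out ...]
.50e+02  9.00e+01
  1.00e-01]
[ 1.33e+00  4.30e-01  9.00e-01  3.00e+01 -1.00e+00 -1.20e+02  1.50e+02
  1.20e-01]
[ 1.35e+00  4.00e-01  9.50e-01  4.50e+01 -1.00e+00 -1.20e+02  1.50e+02
  1.00e-01]
[ 1.53e+00  6.40e-01  8.90e-01  3.00e+01 -1.00e+00 -1.80e+02  1.20e+02
  1.20e-01]
[  1.54   0.53   1.01  45.    -1.   -30.    90.     0.1 ]
[ 1.55e+00  4.90e-01  1.06e+00  4.50e+01 -1.00e+00 -9.00e+01  1.50e+02
  1.00e-01]
[ 1.55e+00  8.00e-01  7.50e-01  3.00e+01 -1.00e+00 -1.80e+02  1.50e+02
  1.20e-01]
[ 1.6e+00  6.4e-01  9.6e-01  3.0e+01 -1.0e+00 -1.5e+02 -1.8e+02  1.2e-01]
[ 1.63e+00  5.90e-01  1.05e+00  4.50e+01 -1.00e+00 -1.50e+02 -1.80e+02
  1.00e-01]
real	0m2.364s
user	0m1.227s
sys	0m0.087s
```

```bash
cat > cfg.py <<'E'
from plan import *
dep=bot.grip_depth-.002
P0=np.array([.4745,.2625,.006]); Y=np.radians(.5); B=np.array([.508,-.232]); al=np.radians(30); FL=1; PSI=np.radians(-120)
def lipz(t): return np.interp(np.degrees(t),[0,30,60,120],[.20,.165,.128,.128])
def pour(tau,sig=Y):
    lip=[*(B-.035*np.array([np.cos(PSI),np.sin(PSI)])),lipz(tau)]
    Rp,P=pose(PSI,sig,tau,lip); return tool(Rp,P,al,FL,dep)
def upright(P): return tool(rot([0,0,1],Y),np.array(P),al,FL,dep)
E
python3 - <<'E'
from cfg import *
T,o=upright(P0); z=Ro.from_rotvec(o).as_matrix()[:,2]
print(T,[bot.inverse_kinematics(*pour(np.radians(t))).round(2).tolist() for t in(0,60,110)], pour(np.radians(110)))
bot.move_to(T-z*.16,o); bot.servo_line(T-z*.06,.2); print(bot.servo_line(T,.1,stop_force=15))
bot.set_gripper(0.0,110); s=bot.state(); print(s["ee_pos"],s["grip_width"],s["gripper_force"])
bot.servo_line(T+[0,0,.03],.08)
bot.servo_line(T+[0,0,.14],.15); bot.dwell(.2)
s=bot.state(); print(s["ft_force"],s["ft_torque"],s["grip_width"],s["clock"])
p=bot.get_image("side"); cv2.imwrite("pics/lift.png",p["img"][:,:,::-1])
E
```

```text
[0.54914716 0.26315144 0.03953738] [[-0.28, 0.98, 0.66, -0.16, 2.0, -1.89], [-0.65, 0.9, 0.93, 0.64, 1.9, -2.45], [-0.87, 1.14, 0.91, 1.19, 2.28, -2.8]] (array([ 0.58394456, -0.2291014 ,  0.23416544]), array([-0.50518447,  1.79909903,  1.85904876]))
False
[0.54958031 0.26322726 0.04000837] 0.14297687503842613 107.28309550322592
[ 0.24437765  0.4273968  -3.98255657] [ 0.00401399 -0.76756312 -0.0118794 ] 0.1449891189363797 20.075
```

View pics/lift.png

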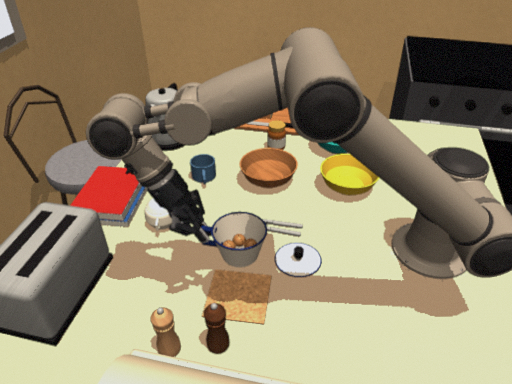

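The pot hangs upright at about (235,240) with the walnuts inside and the mat free, so I'll carry it over and pour.

```bash
python3 - <<'E'
from cfg import *
T,o=pour(0); T1=np.array(bot.state()["ee_pos"]); 
bot.servo_line([T[0],T[1],T1[2]],.2,orientation=o); 
for t,f in((15,.12),(30,.12),(45,.12),(58,.08),(66,.05),(72,.04),(78,.04),(84,.04),(90,.05),(100,.06),(110,.08)):
    T,o=pour(np.radians(t)); bot.servo_line(T,f,orientation=o)
bot.dwell(.6)
s=bot.state(); print(s["clock"],s["ft_force"],s["grip_width"],s["ee_pos"],T)
p=bot.get_image("side"); cv2.imwrite("pics/pour.png",p["img"][:,:,::-1])
E
```

```text
27.475 [-0.65699994  0.48359382 -2.41795821] 0.1389127704196145 [ 0.58395608 -0.2290777   0.23418852] [ 0.58394456 -0.2291014   0.23416544]
```

View pics/pour.png

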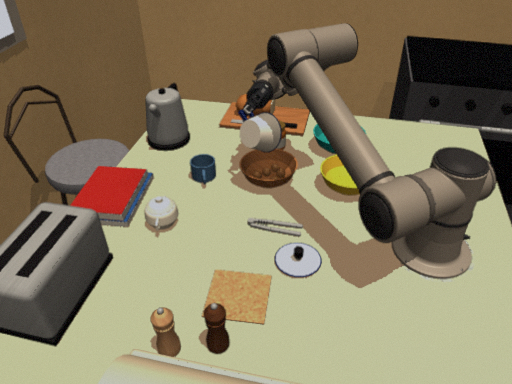

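The pot is tipped over the bowl and the walnuts lie in the bowl at about (170,268). The wrist force has dropped to the empty-pot weight, so I'll bring the pot upright and back over the mat.

```bash
python3 - <<'E'
from cfg import *
p=bot.get_image("top"); m=bot.cut_out(p,"mat")[0]
W=np.array([onplane(p,a,.006)[:2] for a in np.argwhere(m["mask"])],np.float32); M=np.array(cv2.minAreaRect(W)[0]); print("mat",cv2.minAreaRect(W))
np.save("mat.npy",M)
for t in(90,60,45,30,15,0):
    T,o=pour(np.radians(t)); bot.servo_line(T,.15,orientation=o)
T,o=upright([*M,.05]); 
c=np.array(bot.state()["ee_pos"]); bot.servo_line([*T[:2],c[2]+.01],.2,orientation=o); bot.servo_line(T,.12); bot.dwell(.3)
p=bot.get_image("side"); q=bot.get_image("top"); s=bot.state(); print(s["clock"],s["grip_width"])
ws=bot.recognise(q,"walnut1"); print([(round(w["confidence"],2),onplane(q,w["point"],.03).round(3).tolist()) for w in ws])
im=np.hstack([cv2.resize(p["img"][210:330,180:310,::-1],(390,360)),cv2.resize(q["img"][130:250,270:400,::-1],(390,360))])
cv2.imwrite("pics/above.png",im)
E
```

```text
mat ((0.4826143682003021, 0.2690744400024414), (0.151195228099823, 0.15395423769950867), 4.344132900238037)
33.9583 0.1376716951855345
[(0.66, [0.461, -0.24, 0.03]), (0.63, [0.531, -0.216, 0.03]), (0.43, [0.487, -0.26, 0.03]), (0.3, [0.726, -0.199, 0.03])]
```

View pics/above.png

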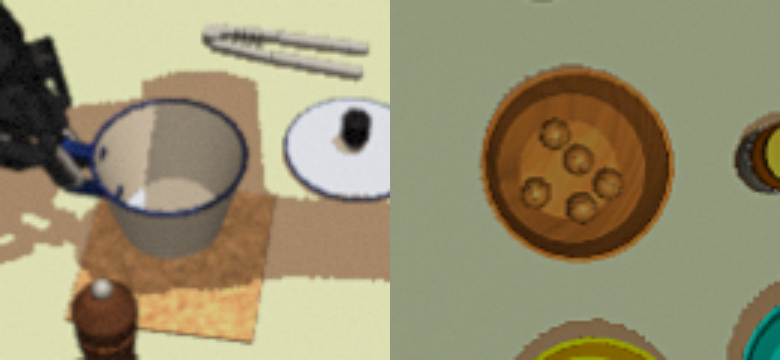

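All five walnuts are in the bowl, and the pot hangs empty and about upright over the mat. Next I'll set it down.

```bash
python3 - <<'E'
from cfg import *
M=np.load("mat.npy"); T,o=upright([*M,.001]); z=Ro.from_rotvec(o).as_matrix()[:,2]
print(bot.servo_line(T,.03,stop_force=3)); s=bot.state(); e=np.array(s["ee_pos"]); print("pot z",e[2]-T[2]+.001,s["ft_force"])
bot.set_gripper(.6); bot.dwell(.2)
bot.servo_line(e-z*.07,.06); bot.servo_line(e-z*.07+[.02,0,.15],.2); bot.dwell(.5)
p=bot.get_image("side"); q=bot.get_image("top"); print(bot.state()["clock"])
im=np.hstack([cv2.resize(p["img"][210:330,180:310,::-1],(390,360)),cv2.resize(q["img"][130:250,110:240,::-1],(390,360))])
cv2.imwrite("pics/done.png",im)
E
```

```text
True
pot z 0.00636059680542781 [1.45393238 0.03696968 4.48602892]
38.8167
```

View pics/done.png

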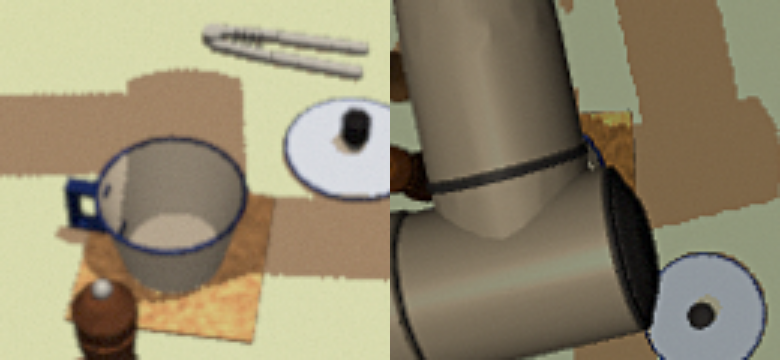

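The pot stands upright and empty on the mat, the lid is flat with its knob up, and the gripper is clear.

```bash
python3 -c "
from cell import bot
print(bot.finish_job())"
```

```text
the job is handed in; nothing more can be done
None
```

The job is handed in, but no verdict came back; in the last pictures the lid lies flat on the counter knob up, all five walnuts are in the wooden bowl, and the empty pot stands upright on the cork mat, set down at its measured centre.

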